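Put the kickstand down and hold the bicycle frame upright

ROBOT

A 6-joint arm with a two-finger parallel gripper is mounted at the origin on a cart in front of the work surface, level with it; the furniture and walls round the work are solid. World frame = base frame: x ahead of the robot, y to its left, z up, the work surface at z = 0. Lengths are in mm, angles in rad, forces in N, time in s.
With the tool pointing down it reaches from about 250 to 775 mm from the base axis. Payload 8.9 kg.
Tool frame: the origin (TCP) lies midway between the tips of the shut fingers; the grasp point (between the pads) lies r.grip_point_offset behind it (r.grip_point_offset is the distance from the TCP to the grasp point, in mm); z points along the fingers, y is the direction in which the jaws open and shut (so a half turn about z gives the same grasp; the last joint's range is limited). The gripper opens to 85 mm and grips with 20 to 120 N. Pads are 22 mm wide; open, the fingers measure 114 mm over their backs; the gripper's body (76 mm by 85 mm) begins 54 mm behind the grasp point. The pads swing forward as they close: fully open they stand 13 mm farther back than shut.
Start: joints at [1.204, 0.291, -0.153, 1.127, 0, 1.431], TCP at [118.557, 511.437, 195.605] pointing down, gripper open.
Joint ranges: [-2.52, 2.52], [-0.91, 1.74], [-1.3, 1.37], [-1.96, 2.02], [-1.52, 1.47], [-3.14, 3.14]. Speed limits (rad/s): [2.22, 2.22, 2.79, 3.14, 3.14, 3.14].

INTERFACE

Orientations are given as a unit quaternion [x, y, z, w].
In Python, from station import r gives the robot as it stands.
- The arm moves only by the tool carry_out, never from a script. Its argument "deltas" is text: rows parted by semicolons, each of 7 numbers parted by spaces: the shift along the world's x, y, z in units of 30 mm (1.0 is 30 mm), then the turn, a rotation vector about the world's x, y, z in units of 8 degrees (1.0 is 8 degrees), then the closure, from 0 (fully open) to 1 (shut). In form: dx dy dz wx wy wz fingers; .... A call has 1 to 20 rows; each row shifts and turns the pose as measured when the row begins; what a row does not reach is not made up. A row lasts 1/10 s, in which the tool goes at most 50 mm and 8.59 degrees, less where a joint would pass 70% of its speed; a pose out of reach is approached as far as the arm can. A call is refused whole if a number of a shift passes 1 or a number of a turn 1, either way. A call with a gripper value outside its range is refused whole. The fingers move at their own pace and stop on an object; "force" is the grip in N (left out, the last holds). Time passes only in rows, so rows that do not move let the fingers close. It gives the time, the measured TCP pose, the force and the opening at its end, in the units of the state.
- r.state(): the state, without advancing time (a new reading comes with each control period).
- r.get_image(name): name is "side" or "top" or "wrist"; returns a dict with "color" (480x640x3 uint8, red, green, blue), "z_map" (480x640 float32, mm along the optical axis (not along the pixel's ray), 0 where there is no reading), "fx", "fy", "cx", "cy" (pixels), "rvec" (rotation vector, rad) and "tvec" (3), from world to camera coordinates, as OpenCV has them. Camera axes: x right, y down, z forward; pixel columns grow to the right and rows downward; lengths in mm; the calibration is good to about 2 mm. A picture is of the moment at which its call begins.
- r.job_done(): hands the job in, once; it reports no verdict.
Trained networks look in a picture, given as the dict that the camera call returned (one of the last four; its "shot" number tells which), for a name from the list of things; names that differ only in an ending like _2 or _b are one class to them, and where a whole thing is asked for, a point or a joint stands for the part that bears it (a point fixed in the world has none). Each returns a list of dicts, best first, with "p" (0 to 1); they miss things now and then, are a little off and sometimes report something else, mostly with a low value. They report only what shows in the picture. A call takes as long as a camera call. They do not tell look-alikes from the thing itself.
- r.find_in(picture, thing): "extent" ([left, top, right, bottom] in pixels, round what is visible of it).
- r.silhouettes(picture, thing): "pixels" (480x640 bool, what is visible of it) and "extent" ([left, top, right, bottom] in pixels, round what is visible of it).
The state is a dict: "t": time; "qpos": joint angles; "qd": joint speeds; "effort": joint torques, N m; "tcp_pos": TCP position; "tool_rot": TCP orientation; "contact_force": force on the tool from outside, world axes, zero at the start; "moment": the same for the moment, N m; "opening": finger opening in mm.
Only numpy, scipy, OpenCV 4.12 (cv2) and the standard library are available. Lean on these libraries where they do the work, as an engineer would, in place of code of your own. Each camera call takes 0.05 s, during which the arm holds its last target. There are 200 camera calls.

TASK

The bicycle frame stub on the blue work stand needs its kickstand down for fitting the lock. Lift the loose top cup out of the cup bolted to the stand and set it upright on the bench, clear of the stand; then flip the kickstand all the way down past its spring centre. Finally take the green frame by the top of its seat tube, pull it upright from the back rest and finish still gripping it there, holding it plumb: do not let go, and leave the other things on the bench alone.

Things in the scene. Friction and masses are not known exactly. Their poses are not given: they have to be found in the camera images.
- stand: blue work stand fixed to the bench. Origin on the bench top (z 0) under the tipping pin; x points away from the robot at yaw 0 (the frame leans back this way), y left along the frame; yaw within 0.35 rad of 0. In this frame, mm: plate x -130..70, y -87..63, 12 thick; pin along y at x 0, z 34; back rest post x 56..68, y -62..-28, up to z 122. Other entries use this frame too
- lower_cup (a point): centre of the rim of the dark cup bolted to the stand's plate: x -90, y -37, z 38. Rim outer radius 34, inner floor at z 16. The kickstand's foot comes down into it
- cup: loose bright steel cup nested in the dark one with 3 mm play, 90 g; origin at the centre of its underside. Height 50, outer radius 22 at the bottom, 29.5 at the rim, wall 3; nested, its underside is at z 16 and its upper 28 mm stand free. Grip it across the outside from above. Bench clear for setting it down: x 0.48..0.58, y -0.34..-0.24 m from the robot
- frame (a joint): lean of the green bicycle frame stub (0.7 to 1 kg) about the pin, rad: 0 upright, positive leans back to the stand's +x; stops at 0.28 (on the back rest, starts there) and -0.06. No catch: let go, it falls back. Upright: seat tube vertical, diameter 30, axis x 0, y -45, z 50..222, collar of diameter 37 at z 140..154, plain above; black lock body on the far side
- tube_grip (a point): point on the axis of the seat tube, 25 mm below its top, where to grip; upright it is at x 0, y -45, z 197
- hub (a point): centre of the hub on the frame, diameter 54, 72 long along x; upright at x 0, y 130, z 115. A chain stay of diameter 18 runs level from it to the seat tube, a thinner tube from it up to the seat tube at z 168
- kickstand (a joint): angle of the dark kickstand relative to the frame, rad: 0 folded (start), 1.75 fully down at its stop. An over-centre spring (at most 0.14 N m) holds it folded below the dead centre at 0.85 and throws it down to the stop beyond that; about 1.5 N at the toe moves it
- kick_pivot (a point): kickstand pivot on the near side; upright at x -35, y -20, z 115. Hinge axis (-0.866, 0, 0.5), right-handed, in the frame's own axes (the stand's axes turned by the lean). Folded, the leg (diameter 12, 118 long) points along +y beside the chain stay; it swings down and out to the robot's side; at 1.57 it points to (-0.5, 0, -0.87). The nested loose cup would stop it
- toe (a point): middle of the toe peg, diameter 10, 26 long, 78 mm out along the leg, sticking out to -x when folded; folded and upright it is at x -51, y 58, z 115. Press it from above with closed fingers and follow the arc about the hinge axis
- lock_cylinder_0: loose brass lock cylinder, 26 x 73 x 17, bystander at the front right
- lock_cylinder_1: loose nickel lock cylinder, 26 x 73 x 17, bystander on the yellow order pad (148 x 108 x 11) at the right
- oil_bottle: loose small dropper bottle, 33 x 34 x 102, bystander at the back
Not all that is in view belongs to the job. There is more than one size of the cup; the job needs the middle-sized.

How it is judged:
By the outcome, as a careful person would: the job done as asked, in the order asked, and still so for the second after the job is handed in, while the arm keeps its last pose, push and grip.
It also fails if it takes over 58 s, if anything falls off the work surface, if the arm or the gripper's body presses on something with over 40 N, if the wrist force passes 120 N, or if a joint passes its speed limit or range.

## Working session

There is one attempt and no reset: what is moved stays moved. The work goes in short steps, Python scripts to look and compute and a tool call to move; the robot and the scene stay as the last step left them, time stands still between calls to the robot, and variables do not carry over. Pictures are saved under pics/ and viewed, about 8 in all and at most 12, crops included, and the job is handed in when it is done.

Besides the shell and the picture viewer there is one more tool, called after "Call:" by a JSON object that holds its "api" and its "payload". carry_out: Moves the arm, as the interface text tells. Its arguments: {"type":"object","properties":{"deltas":{"type":"string"},"force":{"type":"number"}},"required":["deltas"]}

```bash
mkdir -p pics; ls
cat > h.py <<'E'
import numpy as np, cv2, pickle
from station import r
from scipy.spatial.transform import Rotation as R
def w(p,u,v,z):
    Rm=cv2.Rodrigues(np.array(p["rvec"],float))[0]
    c=np.stack([(np.asarray(u)-p["cx"])/p["fx"]*z,(np.asarray(v)-p["cy"])/p["fy"]*z,np.asarray(z)],-1)
    return (c-np.array(p["tvec"],float).ravel())@Rm
def proj(p,X):
    q=cv2.projectPoints(np.array(X,float).reshape(-1,1,3),np.array(p["rvec"],float),np.array(p["tvec"],float),np.array([[p["fx"],0,p["cx"]],[0,p["fy"],p["cy"]],[0,0,1]],float),None)[0]
    return q[:,0]
def cloud(p,mask=None):
    m=p["z_map"]>0
    if mask is not None: m&=mask
    v,u=np.nonzero(m); return w(p,u,v,p["z_map"][v,u]),u,v
def save(n,p,crop=None,s=1):
    im=p["color"][:,:,::-1]
    if crop: im=im[crop[1]:crop[3],crop[0]:crop[2]]
    cv2.imwrite("pics/"+n,cv2.resize(im,None,fx=s,fy=s))
E
python3 - <<'E'
from h import *
np.set_printoptions(precision=1,suppress=True)
print(r.grip_point_offset, r.state())
for n in("top","side"):
    p=r.get_image(n); save(n+"0.png",p); pickle.dump(p,open(n+".pkl","wb"))
    C=-cv2.Rodrigues(np.array(p["rvec"],float))[0].T@np.array(p["tvec"]).ravel(); print(n,"cam",C)
    for t in("stand","cup","frame","kickstand","lower_cup","hub","toe","tube_grip","lock_cylinder_0","oil_bottle"):
        try:
            for d in r.silhouettes(p,t)[:4]:
                c,_,_=cloud(p,d["pixels"]); print(t,round(d["p"],2),d["extent"],np.median(c,0) if len(c) else None, c.max(0) if len(c) else None)
        except Exception as e: print(t,e)
E
```

```text
pics
18.700000000000003 {'t': 0.0, 'qpos': array([ 1.2,  0.3, -0.2,  1.1,  0. ,  1.4]), 'qd': array([-0., -0.,  0.,  0., -0.,  0.]), 'effort': array([  0. , -53.7,  33.1,   0. ,  -0. ,   0. ]), 'tcp_pos': array([118.4, 511. , 195. ]), 'tool_rot': array([ 0.1,  1. , -0. , -0. ]), 'contact_force': array([ 0.1, -0.2,  0.4]), 'moment': array([-0.,  0., -0.]), 'opening': 85.03531763001803}
top cam [ 429.1  -81.9 1234.3]
stand 0.8 [214.7, 219.8, 333.0, 318.4] [557.8 -35.4  40.6] [642.2 106.1 223.2]
cup 0.92 [289.6, 285.6, 316.4, 311.0] [472.6 -71.5  32. ] [499.6 -43.3  73.1]
cup 0.92 [272.9, 175.1, 307.6, 208.8] [729.6 -46.9  24.7] [757.1 -11.7  76. ]
cup 0.85 [349.8, 285.7, 369.2, 306.4] [ 480.8 -201.5   10.3] [ 500.5 -178.7   44.6]
cup 0.44 [216.4, 220.7, 322.1, 271.0] [591.5 -26.  128.5] [664.3 119.3 223.2]
frame 0.84 [217.3, 219.0, 319.8, 270.6] [591.5 -25.7 128.8] [664.8 119.4 223.2]
kickstand 0.95 [242.8, 254.0, 304.8, 268.7] [558.1  -5.9 129.2] [588.7  48.1 138.6]
lower_cup 0.75 [218.9, 222.7, 320.7, 268.2] [592.6 -26.4 129. ] [664.3 107.9 223.2]
lower_cup 0.63 [219.7, 221.0, 332.8,
[... 1186 characters left out ...]
7 [288.0, 209.4, 335.1, 285.9] [ 580.9 -102.4  123.7] [658.7 403.8 218.5]
tube_grip 0.71 [288.6, 207.9, 334.7, 283.8] [ 580.7 -102.4  123. ] [649.5 403.8 218.5]
tube_grip 0.28 [287.2, 215.4, 309.1, 248.5] [552.8   7.6 126. ] [580.5 244.5 136. ]
lock_cylinder_0 0.95 [356.7, 334.2, 381.0, 364.6] [ 678.  -309.4   19.2] [ 694.6 -239.3   26.2]
lock_cylinder_0 0.82 [209.6, 343.2, 234.8, 374.7] [ 410.1 -320.9   12.2] [ 425.6 -274.1   18.7]
oil_bottle 0.71 [376.9, 223.5, 390.3, 256.1] [771.4 100.7  47.2] [808.5 223.9  98.6]
oil_bottle 0.69 [241.0, 206.0, 338.6, 309.1] [ 568.6 -103.    39.2] [649.5 320.3 218.5]
oil_bottle 0.36 [358.8, 331.7, 379.4, 363.9] [ 678.  -309.5   19.1] [ 696.1 -258.9   26.2]
```

Run:
```python
from h import *
from scipy.optimize import least_squares
np.set_printoptions(precision=1,suppress=True)
p=pickle.load(open("top.pkl","rb")); save("topc.png",p,(190,140,450,350),3)
c,u,v=cloud(p)
# cup rim
m=(abs(c[:,0]-472)<50)&(abs(c[:,1]+71)<50)&(c[:,2]>58)&(c[:,2]<85)
q=c[m]; f=least_squares(lambda x:np.hypot(q[:,0]-x[0],q[:,1]-x[1])-28,[472,-71],loss="soft_l1"); print("rim",f.x,len(q),np.median(q[:,2]),q.min(0),q.max(0))
# plate: z ~12
m=(abs(c[:,2]-12)<4)&(c[:,0]>400)&(c[:,0]<680)&(abs(c[:,1])<160)
im=np.zeros((480,640),np.uint8); im[v[m],u[m]]=255
n,l,s,_=cv2.connectedComponentsWithStats(im); k=1+s[1:,4].argmax(); q=c[m][l[v[m],u[m]]==k]; rc=cv2.minAreaRect(q[:,:2].astype(np.float32)); print(rc, np.degrees(1)*0)
# tall: tube top
m=(c[:,2]>195)&(c[:,0]>500)&(c[:,0]<760)&(abs(c[:,1])<160); print("top of tube",np.median(c[m],0),c[m].min(0),c[m].max(0),m.sum())
```

```text
rim [471.9 -71.3] 152 66.36269874142727 [444.2 -99.   58.4] [499.8 -43.3  73.1]
((497.5533447265625, -49.060089111328125), (150.03900146484375, 124.32327270507812), 81.74761199951172) 0.0
top of tube [605.5 -98.5 215.9] [ 590.4 -112.6  195.4] [624.7 -84.5 223.2] 230
```

View pics/topc.png

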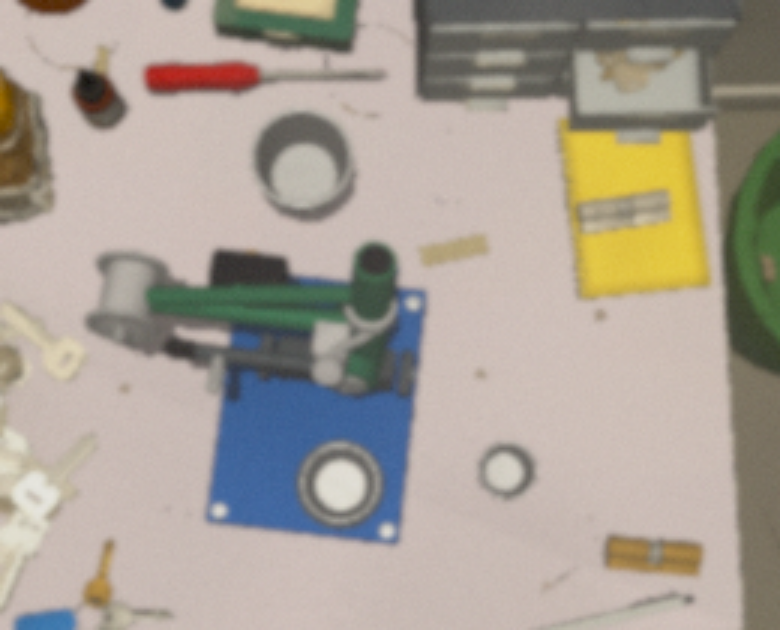

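View pics/side0.png

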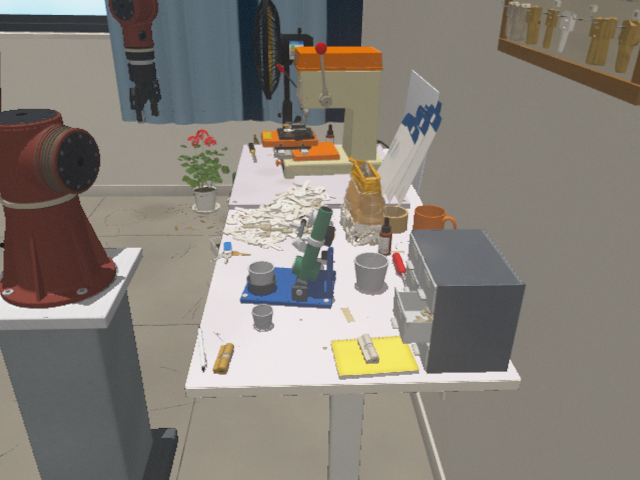

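Run:
```python
from h import *
from scipy.optimize import least_squares
np.set_printoptions(precision=2,suppress=True)
p=pickle.load(open("top.pkl","rb"))
hsv=cv2.cvtColor(p["color"],cv2.COLOR_RGB2HSV)
b=cv2.inRange(hsv,(105,100,60),(122,255,255))
n,l,s,_=cv2.connectedComponentsWithStats(b); k=1+s[1:,4].argmax(); print(s[k])
v,u=np.nonzero(l==k)
# ray to z=12
def ray(p,u,v,z):
    a=w(p,u,v,np.full(len(u),1.)); C=w(p,np.array([0]),np.array([0]),np.zeros(1))[0]
    d=a-C; return C+d*((z-C[2])/d[:,2])[:,None]
q=ray(p,u,v,12.)
hull=cv2.convexHull(q[:,:2].astype(np.float32)); print(cv2.minAreaRect(hull))
# fit: pose so that blue hull points inside rectangle, penalising: use edge pixels
def loc(x,P): c,s=np.cos(x[2]),np.sin(x[2]); d=P[:,:2]-x[:2]; return np.c_[d@[c,s],d@[-s,c]]
im=(l==k).astype(np.uint8); e=im-cv2.erode(im,np.ones((3,3)))
v,u=np.nonzero(e); q=ray(p,u.astype(float),v.astype(float),12.)
def f(x):
    a=loc(x,q); return np.abs(np.c_[a[:,0]+130,a[:,1]+87,a[:,1]-63]).min(1)
x=least_squares(lambda x:f(x),[565,-40,-.12],loss="cauchy",f_scale=2).x; print(x,np.degrees(x[2]),np.median(f(x)))
c,s=np.cos(x[2]),np.sin(x[2]); T=lambda X,Y:x[:2]+[c*X-s*Y,s*X+c*Y]
print("cup",T(-90,-37),"tubetop",T(52,-45))
cc,_,_=cloud(p); m=(cc[:,2]>205)&(cc[:,0]>500)&(cc[:,0]<760)&(abs(cc[:,1])<160); print(cv2.minEnclosingCircle(cc[m][:,:2].astype(np.float32)),m.sum())
```

```text
[ 261  263   66   57 2224]
((496.553955078125, -49.98303985595703), (144.3070526123047, 118.150634765625), 81.46788024902344)
[571.3  -44.22  -0.14] -7.869584382222834 9.917306787535793
cup [477.08 -68.55] tubetop [616.64 -95.91]
((608.6206665039062, -99.02445983886719), 16.123422622680664) 199
```

Run:
```python
from h import *
np.set_printoptions(precision=3,suppress=True)
s=r.state(); print(s["tool_rot"]); print(R.from_quat(s["tool_rot"]).as_matrix())
```

```text
[ 0.114  0.994 -0.     0.   ]
[[-0.974  0.226  0.   ]
 [ 0.226  0.974 -0.   ]
 [-0.    -0.    -1.   ]]
```

Call:
{"api": "carry_out", "payload": {"deltas": "0.5 -0.85 0.1 0 0 0 0;0.5 -0.85 0.1 0 0 0 0;0.5 -0.85 0.1 0 0 0 0;0.5 -0.85 0 0 0 0 0;0.5 -0.85 0 0 0 0 0;0.5 -0.85 0 0 0 0 0;0.5 -0.85 0 0 0 0 0;0.5 -0.85 0 0 0 0 0;0.5 -0.85 0 0 0 0 0;0.5 -0.85 0 0 0 0 0"}}

```text
t: 2.1
tcp_pos: [271.5, 249.7, 205.1]
tool_rot: [0.11, 0.994, 0.002, 0.001]
contact_force: [0.8, 0.3, -0.4]
opening: 85.0
```

Call:
{"api": "carry_out", "payload": {"deltas": "0.55 -0.89 0 0 0 0.2 0;0.55 -0.89 0 0 0 0.2 0;0.55 -0.89 0 0 0 0.2 0;0.55 -0.89 0 0 0 0 0;0.55 -0.89 0 0 0 0 0;0.55 -0.89 0 0 0 0 0;0.55 -0.89 0 0 0 0 0;0.55 -0.89 0 0 0 0 0;0.55 -0.89 0 0 0 0 0;0.55 -0.89 0 0 0 0 0;0.55 -0.89 0 0 0 0 0;0.55 -0.89 0 0 0 0 0;0 0 0 0 0 0 0"}}

```text
t: 3.4
tcp_pos: [478.2, -88.8, 206.9]
tool_rot: [0.069, 0.998, 0.002, 0.005]
contact_force: [0.7, -0.5, -0.2]
opening: 85.5
```

Run:
```python
from h import *
from scipy.optimize import least_squares
np.set_printoptions(precision=2,suppress=True)
s=r.state(); print(s["tcp_pos"],s["qpos"])
p=r.get_image("wrist"); save("w1.png",p); pickle.dump(p,open("w1.pkl","wb"))
C=w(p,np.array([0]),np.array([0]),np.zeros(1)); print("cam",C)
for d in r.silhouettes(p,"cup")[:3]:
    c,_,_=cloud(p,d["pixels"]); print(d["p"],d["extent"],np.median(c,0))
c,u,v=cloud(p)
m=(abs(c[:,0]-472)<45)&(abs(c[:,1]+71)<45)&(c[:,2]>63)&(c[:,2]<72)
q=c[m]; print(len(q),cv2.minEnclosingCircle(q[:,:2].astype(np.float32)),np.median(q[:,2]))
f=least_squares(lambda x:np.hypot(q[:,0]-x[0],q[:,1]-x[1])-28,[472,-71],loss="soft_l1"); print(f.x)
```

```text
[478.2  -88.78 206.88] [-0.34  0.2  -0.24  1.12  0.01 -0.2 ]
cam [[396.5  -78.58 384.93]]
0.97 [347.1, 347.4, 412.4, 427.7] [738.86 -42.92  38.91]
0.82 [185.9, 192.8, 232.3, 239.0] [ 482.37 -205.64   20.21]
0.69 [301.3, 169.8, 366.6, 230.1] [478.06 -71.57  37.87]
690 ((471.54974365234375, -72.47401428222656), 29.145828247070312) 66.24900000822038
[471.29 -72.5 ]
```

View pics/w1.png

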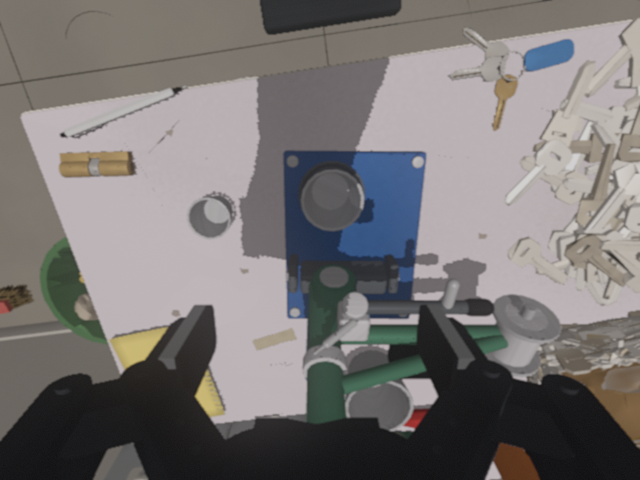

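Run:
```python
from h import *
from scipy.optimize import least_squares
np.set_printoptions(precision=2,suppress=True)
p=pickle.load(open("w1.pkl","rb"))
c,u,v=cloud(p)
C=w(p,np.array([0]),np.array([0]),np.zeros(1))[0]
a=w(p,u,v,np.ones(len(u)))-C; q=C+a*((12-C[2])/a[:,2])[:,None]
col=p["color"][v,u].astype(int)
m=(col[:,2]>col[:,0]+40)&(col[:,2]>col[:,1]+20)&(u>270)&(u<440)&(v>140)&(v<330)
P=q[m][:,:2]
def loc(x,P): cc,s=np.cos(x[2]),np.sin(x[2]); d=P-x[:2]; return np.c_[d@[cc,s],d@[-s,cc]]
im=np.zeros((480,640),np.uint8); im[v[m],u[m]]=1
im=cv2.morphologyEx(im,cv2.MORPH_CLOSE,np.ones((7,7)))
cs=max(cv2.findContours(im,cv2.RETR_EXTERNAL,cv2.CHAIN_APPROX_NONE)[0],key=cv2.contourArea)[:,0].astype(float)
a=w(p,cs[:,0],cs[:,1],np.ones(len(cs)))-C; Q=(C+a*((12-C[2])/a[:,2])[:,None])[:,:2]
f=lambda x:(lambda a:np.abs(np.c_[a[:,0]+130,a[:,1]+87,a[:,1]-63]).min(1))(loc(x,Q))
x=least_squares(f,[566,-47,-.141],loss="cauchy",f_scale=1.5).x; print(x,np.median(f(x)))
cc,s=np.cos(x[2]),np.sin(x[2]);print("cup",x[:2]+[cc*-90+s*37,s*-90-cc*37])
# bolt of toe: peg region near predicted; print points
def W(X,lean=.28,x=x):
    X=np.array(X,float).reshape(-1,3); L=X-[0,0,34]; L=L@R.from_euler('y',lean).as_matrix().T+[0,0,34]
    return L@R.from_euler('z',x[2]).as_matrix().T+[x[0],x[1],0]
for n,X in dict(toe=(-51,58,115),pegend=(-64,58,115),tubetop=(0,-45,222),hub=(-36,130,115)).items():
    print(n,W(X)[0],proj(p,W(X)))
```

```text
[566.43 -51.61  -0.15] 10.96578108946219
cup [471.97 -74.97]
toe [548.63   9.67 125.94] [[445.72 294.09]]
pegend [536.27  11.51 129.53] [[449.32 282.36]]
tubetop [ 611.2  -103.77  214.68] [[321.64 463.86]]
hub [573.48  78.77 121.79] [[526.   307.53]]
```

Call:
{"api": "carry_out", "payload": {"deltas": "-0.22 0.54 -1 0 0 0 0;0 0 -1 0 0 0 0;0 0 -1 0 0 0 0;0 0 0 0 0 0 0"}}

```text
t: 3.9
tcp_pos: [467.6, -65.8, 115.7]
tool_rot: [0.067, 0.998, 0.003, 0.005]
contact_force: [0.0, -0.4, 0.2]
opening: 85.5
```

Call:
{"api": "carry_out", "payload": {"deltas": "0.13 -0.22 -0.7 0 0 0 0;0 0 -0.7 0 0 0 0;0 0 -0.7 0 0 0 0;0 0 0 0 0 0 0"}}

```text
t: 4.3
tcp_pos: [472.8, -70.1, 56.5]
tool_rot: [0.065, 0.998, 0.003, 0.007]
contact_force: [-0.2, 0.2, 0.2]
opening: 85.2
```

Call:
{"api": "carry_out", "payload": {"deltas": "-0.04 -0.08 -0.4 0 0 0 0;0 0 -0.25 0 0 0 0;0 0 0 0 0 0 0.3;0 0 0 0 0 0 0.5;0 0 0 0 0 0 0.7;0 0 0 0 0 0 0.7;0 0 0 0 0 0 0.7;0 0 0 0 0 0 0.7", "force": 25}}

```text
t: 5.1
tcp_pos: [476.0, -72.2, 44.6]
tool_rot: [0.064, 0.998, 0.002, 0.011]
contact_force: [-0.5, 0.4, -1.0]
opening: 25.7
```

Run:
```python
from h import *
np.set_printoptions(precision=2,suppress=True)
print(r.state())
p=r.get_image("wrist"); save("w2.png",p,(160,100,560,400),2)
p=r.get_image("side"); save("s2.png",p,(180,160,440,340),3)
```

```text
{'t': 5.1, 'qpos': array([-0.31,  0.34, -0.53,  0.68,  0.01, -0.18]), 'qd': array([-0., -0.,  0.,  0.,  0.,  0.]), 'effort': array([  0.02, -50.4 ,  26.48,  -0.23,   0.04,   0.  ]), 'tcp_pos': array([476.04, -72.19,  44.57]), 'tool_rot': array([0.06, 1.  , 0.  , 0.01]), 'contact_force': array([-0.5 ,  0.43, -0.99]), 'moment': array([ 0.02,  0.05, -0.03]), 'opening': 25.708114260910964}
```

View pics/w2.png

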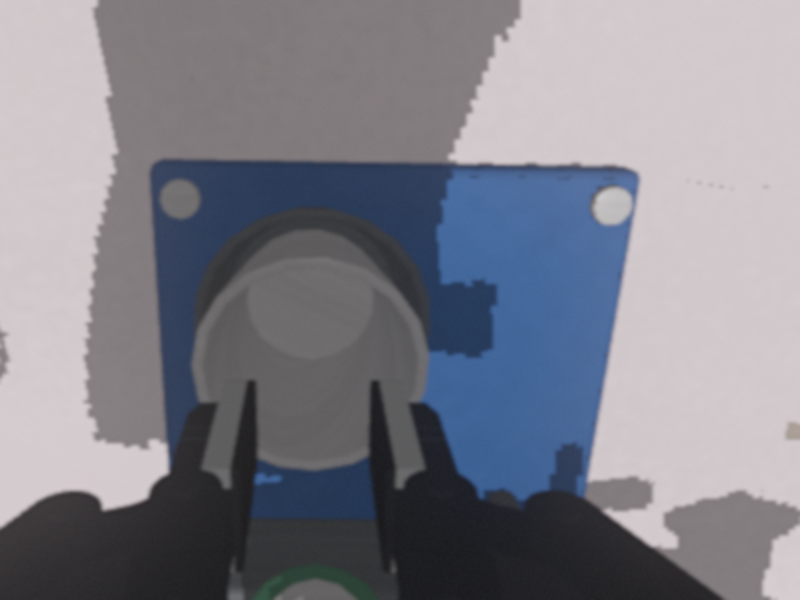

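View pics/s2.png

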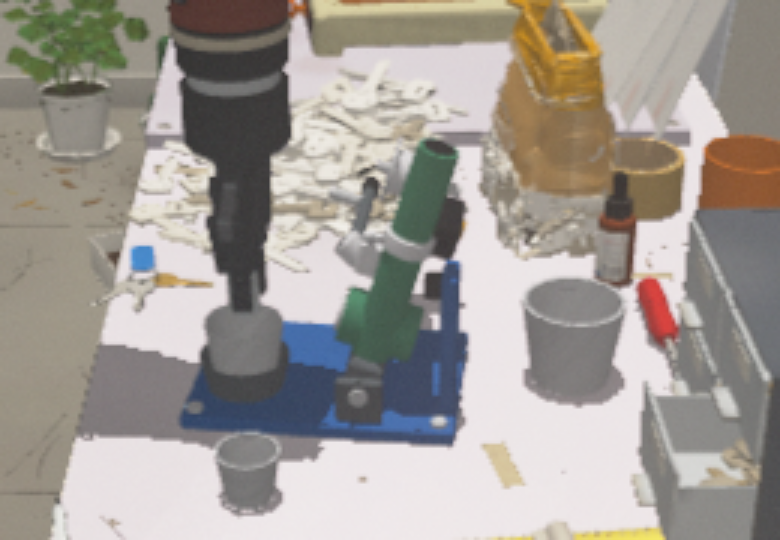

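Run:
```python
from h import *
np.set_printoptions(precision=1,suppress=True)
for n in("wrist","side"):
    p=r.get_image(n); c,u,v=cloud(p)
    m=(abs(c[:,0]-474)<40)&(abs(c[:,1]+72)<45)&(c[:,2]>20)&(c[:,2]<130)
    q=c[m]; col=p["color"][v[m],u[m]].mean(1)
    if n=="wrist":
        for uu,vv in((285,292),(282,300),(350,292),(355,300),(280,320),(362,320)):
            print(uu,vv,w(p,uu,vv,p["z_map"][vv,uu]),p["color"][vv,uu])
    else:
        for vv in range(230,280,3):
            print(vv,[(x,w(p,x,vv,p["z_map"][vv,x]).round(0).tolist()) for x in (259,262,265)])
```

```text
285 292 [463.1 -84.6  86.3] [34 33 34]
282 300 [462.2 -85.1  94.6] [52 51 52]
350 292 [466.3 -56.8  87.1] [79 79 81]
355 300 [466.8 -55.4  93.4] [93 93 94]
280 320 [462.8 -84.7 108.5] [35 33 34]
362 320 [466.5 -54.4 108.9] [91 92 93]
230 [(259, [472.0, -104.0, 171.0]), (262, [477.0, -98.0, 168.0]), (265, [484.0, -99.0, 168.0])]
233 [(259, [474.0, -137.0, 180.0]), (262, [477.0, -95.0, 159.0]), (265, [483.0, -91.0, 158.0])]
236 [(259, [474.0, -139.0, 174.0]), (262, [476.0, -88.0, 149.0]), (265, [483.0, -95.0, 153.0])]
239 [(259, [473.0, -134.0, 165.0]), (262, [476.0, -93.0, 144.0]), (265, [483.0, -97.0, 146.0])]
242 [(259, [472.0, -128.0, 155.0]), (262, [478.0, -119.0, 151.0]), (265, [482.0, -88.0, 135.0])]
245 [(259, [472.0, -125.0, 147.0]), (262, [478.0, -119.0, 144.0]), (265, [482.0, -90.0, 129.0])]
248 [(259, [471.0, -114.0, 134.0]), (262, [478.0, -126.0, 140.0]), (265, [482.0, -98.0, 126.0])]
251 [(259, [471.0, -116.0, 128.0]), (262, [477.0, -116.0, 128.0]), (265, [481.0, -82.0, 110.0])]
254 [(259, [469.0, -96.0, 111.0]), (262, [475.0, -95.0, 110.0]), (265, [481.0, -89.0, 107.0])]
257 [(259, [468.0, -92.0, 101.0]), (262, [475.0, -98.0, 105.0]), (265, [481.0, -91.0, 101.0])]
260 [(259, [468.0, -93.0, 95.0]), (262, [475.0, -101.0, 99.0]), (265, [481.0, -93.0, 94.0])]
263 [(259, [468.0, -96.0, 89.0]), (262, [475.0, -100.0, 91.0]), (265, [481.0, -90.0, 86.0])]
266 [(259, [464.0, -45.0, 53.0]), (262, [472.0, -54.0, 58.0]), (265, [478.0, -47.0, 54.0])]
269 [(259, [464.0, -50.0, 48.0]), (262, [471.0, -51.0, 49.0]), (265, [478.0, -47.0, 47.0])]
272 [(259, [464.0, -49.0, 40.0]), (262, [471.0, -50.0, 40.0]), (265, [477.0, -48.0, 39.0])]
275 [(259, [467.0, -101.0, 62.0]), (262, [474.0, -98.0, 60.0]), (265, [480.0, -97.0, 60.0])]
278 [(259, [467.0, -100.0, 54.0]), (262, [473.0, -95.0, 51.0]), (265, [480.0, -98.0, 53.0])]
```

Call:
{"api": "carry_out", "payload": {"deltas": "0 0 0 0 0 0 0.25;0 0 0 0 0 0 0.25;0 0 0 0 0 0 0.25;0 0 0 0 0 0 0.25;0 0 0 0 0 0 0.25"}}

```text
t: 5.8
tcp_pos: [475.6, -72.1, 44.1]
tool_rot: [0.064, 0.998, 0.002, 0.011]
contact_force: [-0.7, 1.1, -0.3]
opening: 64.2
```

Run:
```python
from h import *
np.set_printoptions(precision=1,suppress=True)
print(r.state()["opening"],r.state()["tcp_pos"])
p=r.get_image("wrist"); c,u,v=cloud(p)
q=c
m=(abs(c[:,0]-470)<25)&(abs(abs(c[:,1]+72)-42)<18)&(c[:,2]>40)&(c[:,2]<140)
print(m.sum(),np.percentile(c[m][:,2],[0,2,5,10,50]))
for uu in (255,262,270,370,378,386): 
    for vv in(270,280,290,300): print(uu,vv,w(p,uu,vv,p["z_map"][vv,uu]))
m=(abs(c[:,0]-471)<40)&(abs(c[:,1]+72)<40)&(c[:,2]>40)&(c[:,2]<72); print("rim",np.percentile(c[m][:,2],[50,90,98]))
print("cam",w(p,np.array([0]),np.array([0]),np.zeros(1)))
p=r.get_image("side")
for vv in range(248,275,2): print(vv,[w(p,x,vv,p["z_map"][vv,x]).round(0).tolist() for x in (260,264)])
```

```text
64.1728972879957 [475.6 -72.1  44.1]
13323 [ 40.1  61.3  66.2  91.2 124.4]
255 270 [ 483.1 -113.4   12.5]
255 280 [ 490.5 -115.    11.7]
255 290 [ 497.1 -116.    13.1]
255 300 [ 505.1 -117.6   12.1]
262 270 [459.9 -96.9  66.4]
262 280 [465.5 -98.   65.7]
262 290 [471.4 -99.2  64.8]
262 300 [476.1 -99.9  66.4]
270 270 [467.6 -96.3  50. ]
270 280 [471.5 -96.5  54.2]
270 290 [476.1 -97.   56.7]
270 300 [479.  -96.8  62.1]
370 270 [466.4 -45.1  66.7]
370 280 [471.9 -45.5  66.4]
370 290 [477.1 -46.   67. ]
370 300 [483.4 -46.3  65.7]
378 270 [493.  -33.9  13.2]
378 280 [500.5 -34.4  12.7]
378 290 [508.1 -34.8  12.3]
378 300 [515.3 -35.4  13. ]
386 270 [493.9 -28.7  12.7]
386 280 [500.8 -29.2  13.4]
386 290 [508.6 -29.5  12.5]
386 300 [516.8 -29.8  11.5]
rim [59.9 66.7 67.3]
cam [[391.7 -62.6 221.1]]
248 [[475.0, -140.0, 147.0], [477.0, -39.0, 96.0]]
250 [[474.0, -136.0, 141.0], [476.0, -38.0, 90.0]]
252 [[474.0, -137.0, 137.0], [467.0, 126.0, -1.0]]
254 [[473.0, -119.0, 123.0], [467.0, 114.0, -0.0]]
256 [[472.0, -118.0, 118.0], [467.0, 106.0, -2.0]]
258 [[472.0, -118.0, 113.0], [468.0, 93.0, -1.0]]
260 [[472.0, -117.0, 107.0], [469.0, 81.0, 0.0]]
262 [[472.0, -116.0, 102.0], [476.0, -45.0, 63.0]]
264 [[472.0, -116.0, 97.0], [479.0, -104.0, 90.0]]
266 [[471.0, -110.0, 89.0], [476.0, -49.0, 55.0]]
268 [[467.0, -50.0, 51.0], [476.0, -48.0, 50.0]]
270 [[467.0, -51.0, 46.0], [476.0, -51.0, 46.0]]
272 [[466.0, -47.0, 39.0], [475.0, -49.0, 40.0]]
274 [[470.0, -98.0, 63.0], [478.0, -97.0, 63.0]]
```

Call:
{"api": "carry_out", "payload": {"deltas": "-0.1 0 0 0 0 0 0;0 0 0 0 0 0 0;-0.1 0 -0.4 0 0 0 0;0 0 -0.4 0 0 0 0;0 0 -0.3 0 0 0 0;0 0 0 0 0 0 0"}}

```text
t: 6.5
tcp_pos: [469.6, -72.3, 10.5]
tool_rot: [0.064, 0.998, 0.002, 0.011]
contact_force: [0.1, -0.1, -0.3]
opening: 85.6
```

Run:
```python
from h import *
np.set_printoptions(precision=1,suppress=True)
print(r.state())
p=r.get_image("side"); save("s3.png",p,(220,190,320,310),5)
```

```text
{'t': 6.5, 'qpos': array([-0.3,  0.4, -0.6,  0.6,  0. , -0.2]), 'qd': array([-0., -0.,  0.,  0., -0., -0.]), 'effort': array([ -0.1, -50.4,  24.2,  -0.8,   0. ,  -0. ]), 'tcp_pos': array([469.6, -72.3,  10.5]), 'tool_rot': array([0.1, 1. , 0. , 0. ]), 'contact_force': array([ 0.1, -0.1, -0.3]), 'moment': array([0. , 0.1, 0. ]), 'opening': 85.5849597814394}
```

View pics/s3.png

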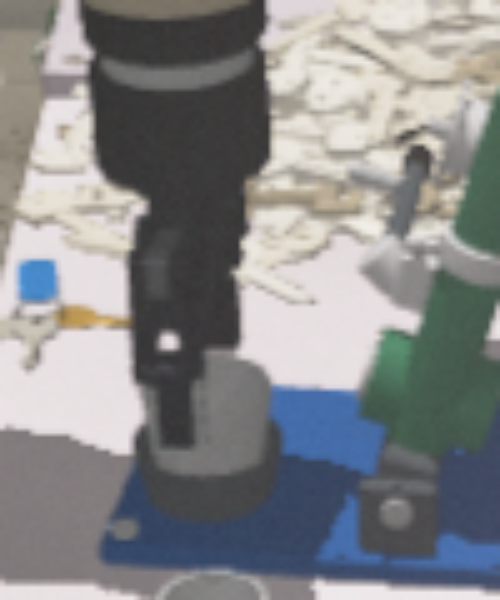

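Call:
{"api": "carry_out", "payload": {"deltas": "0.07 0 -0.25 0 0 0 0;0 0 0 0 0 0 0.3;0 0 0 0 0 0 0.5;0 0 0 0 0 0 0.6;0 0 0 0 0 0 0.6;0 0 0 0 0 0 0.6;0 0 0 0 0 0 0.6", "force": 30}}

```text
t: 7.25
tcp_pos: [473.8, -72.7, 4.8]
tool_rot: [0.064, 0.998, 0.001, 0.013]
contact_force: [0.4, 0.3, -0.7]
opening: 56.2
```

Call:
{"api": "carry_out", "payload": {"deltas": "0 0 0.3 0 0 0 0.6;0 0 0.6 0 0 0 0.6;0 0 0.8 0 0 0 0.6;0 0 1 0 0 0 0.6;0 0 1 0 0 0 0.6;0.1 -0.2 0.5 0 0 0 0.6;0.2 -0.7 0 0 0 0 0.6;0.2 -0.9 0 0 0 0 0.6;0.25 -0.9 0 0 0 0 0.6;0.25 -0.9 0 0 0 0 0.6;0.25 -0.9 0 0 0 0 0.6;0.25 -0.9 0 0 0 0 0.6;0.25 -0.8 0 0 0 0 0.6;0.25 -0.8 0 0 0 0 0.6;0 0 0 0 0 0 0.6"}}

```text
t: 8.75
tcp_pos: [533.6, -290.3, 145.9]
tool_rot: [0.062, 0.998, 0.0, 0.015]
contact_force: [-0.5, 0.4, -1.1]
opening: 56.7
```

Run:
```python
from h import *
np.set_printoptions(precision=1,suppress=True)
p=r.get_image("side"); save("s4.png",p,(180,180,400,400),2.5)
for d in r.silhouettes(p,"cup")[:4]:
    c,_,_=cloud(p,d["pixels"]); print(d["p"],d["extent"],np.median(c,0))
```

```text
0.97 [353.8, 254.4, 385.6, 290.4] [714.1 -68.7  46.2]
0.91 [269.2, 249.8, 303.6, 287.0] [ 538.6 -306.3  186.2]
0.67 [248.7, 302.7, 273.3, 327.0] [ 476.3 -209.5   26.1]
```

View pics/s4.png

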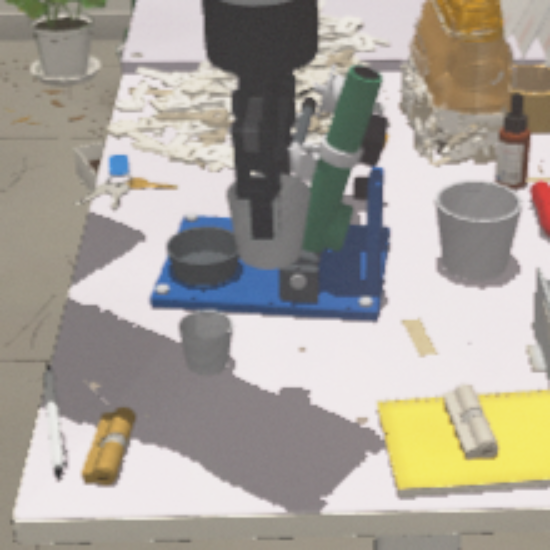

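Call:
{"api": "carry_out", "payload": {"deltas": "0 0 -0.8 0 0 0 0.6;0 0 -1 0 0 0 0.6;0 0 -1 0 0 0 0.6;0 0 -0.9 0 0 0 0.6;0 0 -0.5 0 0 0 0.6;0 0 -0.3 0 0 0 0.6;0 0 0 0 0 0 0.6"}}

```text
t: 9.55
tcp_pos: [531.2, -279.4, 10.1]
tool_rot: [0.059, 0.998, 0.002, 0.015]
contact_force: [-0.3, 0.4, -0.3]
opening: 56.2
```

Call:
{"api": "carry_out", "payload": {"deltas": "0 0 -0.3 0 0 0 0.6;0 0 -0.2 0 0 0 0.6;0 0 -0.1 0 0 0 0.6;0 0 0 0 0 0 0.6"}}

```text
t: 9.95
tcp_pos: [532.8, -279.6, -6.6]
tool_rot: [0.058, 0.998, 0.001, 0.017]
contact_force: [-0.2, -0.3, -1.5]
opening: 56.7
```

Call:
{"api": "carry_out", "payload": {"deltas": "0 0 -0.1 0 0 0 0.6;0 0 -0.1 0 0 0 0.6;0 0 0 0 0 0 0.6"}}

```text
t: 10.25
tcp_pos: [534.1, -280.3, -11.6]
tool_rot: [0.058, 0.998, 0.0, 0.018]
contact_force: [-0.2, -0.5, -0.7]
opening: 56.6
```

Call:
{"api": "carry_out", "payload": {"deltas": "0 0 -0.08 0 0 0 0.6;0 0 0 0 0 0 0.6"}}

```text
t: 10.45
tcp_pos: [535.0, -280.7, -11.2]
tool_rot: [0.058, 0.998, -0.0, 0.019]
contact_force: [0.3, -0.7, -0.7]
opening: 57.0
```

Run:
```python
from h import *
np.set_printoptions(precision=1,suppress=True)
p=r.get_image("side")
for d in r.silhouettes(p,"cup")[:4]:
    c,_,_=cloud(p,d["pixels"]); print(d["p"],d["extent"],np.median(c,0))
save("s5.png",p,(230,250,380,390),4)
print(proj(p,[[535,-281-22,0],[535,-281-30,50],[535,-281+29,50]]),r.state()["contact_force"])
```

```text
0.94 [274.2, 319.7, 302.1, 359.6] [ 540.9 -295.7   29.9]
0.9 [354.9, 253.1, 385.3, 290.0] [714.5 -69.6  47. ]
0.59 [250.5, 304.4, 273.7, 328.2] [ 476.3 -207.7   25. ]
0.33 [300.9, 206.8, 337.1, 286.0] [ 590.3 -104.9  127. ]
[[290.9 357.1]
 [290.6 338. ]
 [290.6 319.4]] [2.2 0.3 4. ]
```

View pics/s5.png

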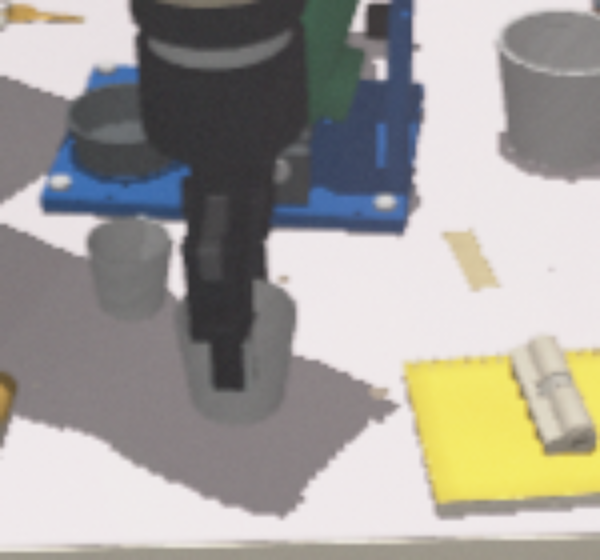

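Call:
{"api": "carry_out", "payload": {"deltas": "0 0 0 0 0 0 0.4;0 0 0 0 0 0 0.2;0 0 0 0 0 0 0.05;0 0 0 0 0 0 0;0 0 0 0 0 0 0;0 0 0.4 0 0 0 0;0 0 1 0 0 0 0;0 0 1 0 0 0 0;0 0 1 0 0 0 0;0 0 1 0 0 0 0.3;0 0 1 0 0 0 0.6;0 0 1 0 0 0 1;0 0 0 0 0 0 1;0 0 0 0 0 0 1", "force": 30}}

```text
t: 11.95
tcp_pos: [532.8, -279.5, 193.3]
tool_rot: [0.058, 0.998, -0.001, 0.02]
contact_force: [0.0, -0.5, -0.4]
opening: 12.5
```

Run:
```python
from h import *
np.set_printoptions(precision=2,suppress=True)
p=r.get_image("top")
for d in r.silhouettes(p,"cup")[:4]:
    c,_,_=cloud(p,d["pixels"]); print(d["p"],d["extent"],np.median(c,0),c.max(0))
for d in r.silhouettes(p,"kickstand")[:2]:
    c,_,_=cloud(p,d["pixels"]); print("kick",d["p"],np.median(c,0),c.max(0))
# toe arc, TCP-independent
x0=np.array([566.3,-48.5,0]);yaw=-.145;lean=.28
a=np.array([-.866,0,.5]);e=np.array([-.5,0,-.866]);y=np.array([0,1,0])
def W(X): L=np.array(X,float)-[0,0,34]; L=R.from_euler('y',lean).apply(L)+[0,0,34]; return R.from_euler('z',yaw).apply(L)+x0
for t in np.arange(0,1.8,.1):
    T=np.array([-35,-20,115])+13.86*a+78*(np.cos(t)*y+np.sin(t)*e)+8*(np.cos(t)*e-np.sin(t)*y)
    print(round(t,2),W(T),"foot",W(np.array([-35,-20,115])+118*(np.cos(t)*y+np.sin(t)*e)))
# closed tip
p=r.get_image("wrist");c,u,v=cloud(p);s=r.state();T=s["tcp_pos"];print(T,s["opening"])
m=(abs(c[:,0]-T[0])<40)&(abs(c[:,1]-T[1])<30)&(c[:,2]>T[2]-5)&(c[:,2]<T[2]+60)
print(m.sum(),c[m].min(0)-T,c[m].max(0)-T,np.percentile(c[m]-T,[1,5],axis=0))
```

```text
0.9 [271.2, 175.2, 305.8, 210.4] [729.22 -46.66  26.94] [757.23  -5.03  78.28]
0.79 [351.4, 285.9, 371.7, 308.2] [ 480.55 -200.89   11.  ] [ 500.4  -178.69   43.85]
0.72 [383.5, 263.0, 402.7, 281.7] [ 532.83 -279.47    7.15] [ 552.05 -250.08   55.6 ]
kick 0.92 [557.88  -7.91 129.21] [573.01  50.56 140.71]
0.0 [548.33  12.74 125.94] foot [569.33  50.1  121.52]
0.1 [542.64  12.37 120.57] foot [560.85  50.74 113.34]
0.2 [536.95  11.22 115.3 ] foot [552.29  50.21 105.25]
0.3 [531.32   9.31 110.19] foot [543.73  48.51  97.31]
0.4 [525.8    6.66 105.3 ] foot [535.25  45.66  89.62]
0.5 [520.46   3.28 100.67] foot [526.94  41.69  82.25]
0.6 [515.33  -0.78  96.34] foot [518.89  36.63  75.27]
0.7 [510.48  -5.48  92.37] foot [511.17  30.55  68.75]
0.8 [505.95 -10.78  88.79] foot [503.86  23.49  62.76]
0.9 [501.79 -16.63  85.63] foot [497.04  15.53  57.36]
1.0 [498.04 -22.96  82.94] foot [490.76   6.75  52.6 ]
1.1 [494.74 -29.71  80.73] foot [485.1   -2.76  48.53]
1.2 [491.92 -36.82  79.02] foot [480.12 -12.92  45.18]
1.3 [489.6  -44.22  77.84] foot [475.85 -23.6   42.6 ]
1.4 [487.81 -51.82  77.2 ] foot [472.35 -34.72  40.81]
1.5 [486.58 -59.56  77.1 ] foot [469.64 -46.16  39.82]
1.6 [485.9  -67.36  77.54] foot [467.76 -57.81  39.65]
1.7 [485.8  -75.13  78.52] foot [466.73 -69.54  40.3 ]
[ 532.17 -279.1   191.5 ] -0.08913340512443618
1421 [-13.7  -12.91  39.37] [-5.89 14.09 59.99] [[-13.33 -12.53  40.66]
 [-12.85 -11.25  42.44]]
```

Call:
{"api": "carry_out", "payload": {"deltas": "-0.5 0.9 0 0 0.3 0 1;-0.5 0.9 0 0 0 0 1;0 1 0 0 0 0 1;0 1 0 0 0 0 1;0 1 0 0 0 0 1;0 1 0 0 0 0 1;0 1 0 0 0 0 1;0.3 1 0 0 0 0 1;0.4 1 -0.2 0 0 0 1;0.5 0.8 -0.5 0 0 0 1;0.3 0.3 -0.5 0 0 0 1;0 0 0 0 0 0 1"}}

```text
t: 13.35
tcp_pos: [538.5, 30.3, 142.8]
tool_rot: [0.06, 0.998, 0.001, -0.013]
contact_force: [-0.6, -1.3, -0.1]
opening: 0.1
```

Call:
{"api": "carry_out", "payload": {"deltas": "0.3 -0.55 -0.2 0 -0.15 0 1;0 0 0 0 0 0 1"}}

```text
t: 13.55
tcp_pos: [546.2, 12.7, 135.3]
tool_rot: [0.059, 0.998, 0.002, -0.004]
contact_force: [0.9, -0.2, 0.5]
opening: 0.3
```

Run:
```python
from h import *
np.set_printoptions(precision=1,suppress=True)
s=r.state(); T=s["tcp_pos"]; print(T,s["tool_rot"])
p=r.get_image("wrist"); save("w6.png",p,(220,200,480,400),3)
tip=T+[0,0,38]; print("tip px",proj(p,[tip,[548.3,12.7,126],[536,14,129.5]]))
for d in r.silhouettes(p,"kickstand")[:2]:
    c,u,v=cloud(p,d["pixels"]); print(d["p"],d["extent"],c.min(0),c.max(0))
    m=c[:,0]<548; print(np.median(c[m],0),m.sum())
```

```text
[546.2  12.7 135.3] [ 0.1  1.   0.  -0. ]
tip px [[317.  307.6]
 [317.1 270.4]
 [316.9 252.5]]
0.83 [166.4, 249.6, 384.9, 306.5] [533.  -96.    0.1] [642.5  50.5 181.7]
[543.1 -58.8 129.2] 1095
```

View pics/w6.png

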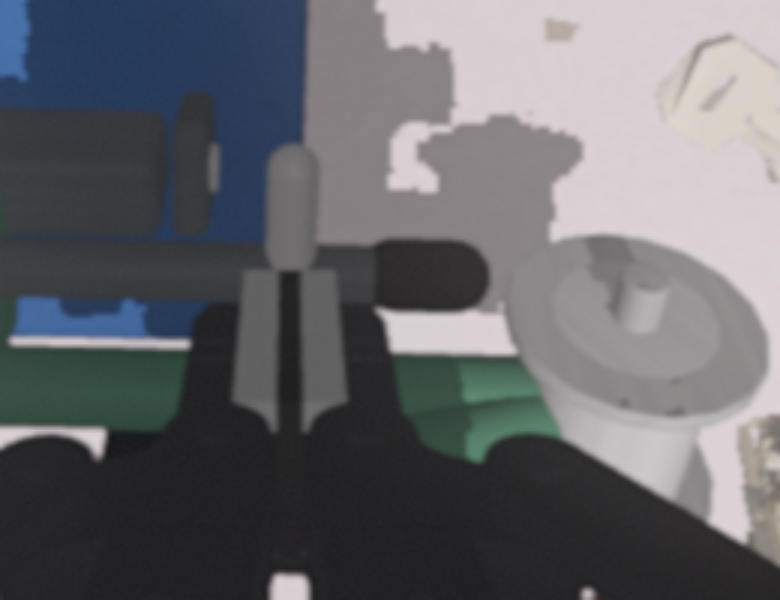

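Call:
{"api": "carry_out", "payload": {"deltas": "0 0 -0.6 0 0 0 1;0 0 -0.5 0 0 0 1;0 0 -0.2 0 0 0 1;0 0 0 0 0 0 1"}}

```text
t: 14.05
tcp_pos: [545.7, 12.8, 98.6]
tool_rot: [0.061, 0.998, 0.002, -0.003]
contact_force: [0.0, 0.1, -0.4]
opening: -0.5
```

Call:
{"api": "carry_out", "payload": {"deltas": "0 0 -0.15 0 0 0 1;-0.15 -0.02 -0.2 0 0 0 1;-0.2 -0.03 -0.2 0 0 0 1;0 0 0 0 0 0 1"}}

```text
t: 14.45
tcp_pos: [535.2, 10.7, 83.2]
tool_rot: [0.061, 0.998, 0.002, -0.002]
contact_force: [0.5, 0.3, 1.1]
opening: -0.2
```

Call:
{"api": "carry_out", "payload": {"deltas": "-0.2 -0.04 -0.25 0 0 0 1;-0.2 -0.04 -0.25 0 0 0 1;-0.17 -0.07 -0.17 0 0 0 1;-0.17 -0.07 -0.17 0 0 0 1;0 0 0 0 0 0 1"}}

```text
t: 14.95
tcp_pos: [510.4, 3.5, 55.7]
tool_rot: [0.061, 0.998, 0.002, -0.002]
contact_force: [-0.0, 0.5, -0.1]
opening: 0.1
```

Run:
```python
from h import *
p=r.get_image("wrist"); save("w7.png",p,(220,160,480,360),2)
print(r.state()["contact_force"],r.state()["tcp_pos"])
```

```text
[-0.67010954 -0.14578035 -0.07492621] [511.03052164   3.55347231  56.06229502]
```

View pics/w7.png

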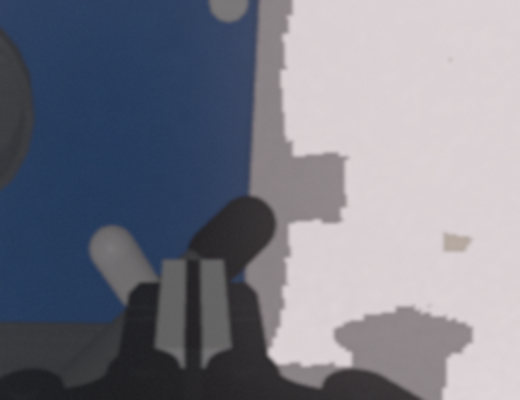

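Call:
{"api": "carry_out", "payload": {"deltas": "-0.2 -0.15 -0.25 0 0 0 1;-0.2 -0.2 -0.2 0 0 0 1;-0.15 -0.3 -0.15 0 0 0 1;-0.1 -0.3 -0.1 0 0 0 1;-0.1 -0.3 0 0 0 0 1;0 0 0 0 0 0 1;0 0 0 0 0 0 1"}}

```text
t: 15.7
tcp_pos: [486.9, -37.9, 33.3]
tool_rot: [0.061, 0.998, 0.002, -0.002]
contact_force: [0.1, 0.2, -0.1]
opening: 0.3
```

Run:
```python
from h import *
p=r.get_image("wrist"); save("w8.png",p,(180,160,440,360),2)
print(r.state()["contact_force"],r.state()["tcp_pos"])
```

```text
[ 0.31320351 -0.3613419   0.08347185] [486.98314206 -37.80109462  33.34562335]
```

View pics/w8.png

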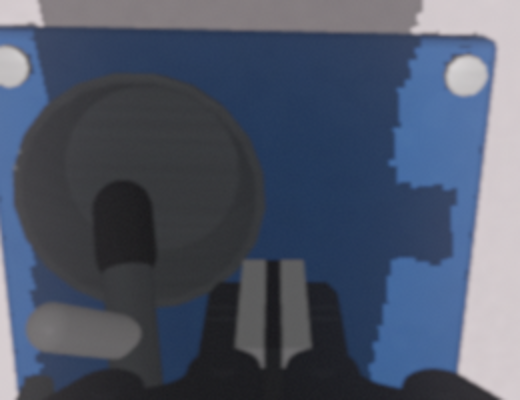

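Call:
{"api": "carry_out", "payload": {"deltas": "0 0.1 0.5 0 0 0 1;0 0.1 0.9 0 0 0 1;0 0 1 0 0 0 1;0 0 1 0 0 0 0.8;0 0 1 0 0 0 0.5;0 0 1 0 0 0 0;0 0 1 0 0 0 0;0 -0.3 0.8 0 0 0 0;0.5 -0.4 0 0.06 0.4 0 0;0.8 -0.4 0 0.06 0.4 0 0;0.8 -0.4 0 0.06 0.4 0 0;0.8 -0.4 0 0.06 0.4 0 0;0.8 -0.3 0 0.06 0.4 0 0;0.5 -0.2 0 0 0 0 0;0 0 0 0 0 0 0"}}

```text
t: 17.25
tcp_pos: [612.9, -99.1, 261.6]
tool_rot: [0.057, 0.989, 0.014, -0.136]
contact_force: [1.2, 0.3, -0.9]
opening: 85.2
```

```bash
cat > goal.py <<'E'
from h import *
np.set_printoptions(precision=2,suppress=True)
yaw=-.145;x0=np.array([565,-48.5,0])
def rel(P,lean,yawj=yaw):
    s=r.state(); Rg=R.from_euler('z',yaw)*R.from_euler('y',lean)*R.from_matrix(np.array([[-1,0,0],[0,1,0],[0,0,-1]],float))
    L=R.from_euler('y',lean).apply(np.array(P,float)-[0,0,34])+[0,0,34]
    G=R.from_euler('z',yaw).apply(L)+x0
    Rc=R.from_quat(s["tool_rot"]); print("tcp",s["tcp_pos"],"goal",G,"shift units",(G-s["tcp_pos"])/30,"turn units",np.degrees((Rg*Rc.inv()).as_rotvec())/8,"F",s["contact_force"],"open",s["opening"])
E
python3 - <<'E'
from goal import *
rel([0,-45,245],.28)
p=r.get_image("wrist"); c,u,v=cloud(p)
m=(c[:,2]>190)&(c[:,2]<225)&(abs(c[:,0]-608)<30)&(abs(c[:,1]+99)<25)
q=c[m]; print(m.sum(),q.min(0),q.max(0))
m2=q[:,2]>205; print(cv2.minEnclosingCircle(q[m2][:,:2].astype(np.float32)))
p=r.get_image("top");
for d in r.silhouettes(p,"kickstand")[:2]:
    c,u,v=cloud(p,d["pixels"]); print("kick",d["p"],d["extent"],np.median(c,0),c.min(0),c.max(0))
E
```

```text
tcp [612.92 -99.08 261.65] goal [ 616.2  -101.45  236.78] shift units [ 0.11 -0.08 -0.83] turn units [-0.08  0.05 -0.19] F [ 1.15  0.26 -0.88] open 85.21640533240213
1767 [ 588.66 -114.86  190.  ] [624.52 -84.67 220.02]
((608.5919189453125, -99.70248413085938), 16.00559425354004)
```

Call:
{"api": "carry_out", "payload": {"deltas": "0.3 -0.08 0 -0.08 0.05 -0.19 0;0 0 0 0 0 0 0;-0.14 0.02 -0.5 0 0 0 0;-0.14 0.02 -0.5 0 0 0 0;0 0 0 0 0 0 0"}}

```text
t: 17.9
tcp_pos: [609.0, -97.2, 238.2]
tool_rot: [0.07, 0.988, 0.01, -0.136]
contact_force: [-0.5, -0.4, 0.6]
opening: 85.4
```

Run:
```python
from goal import *
rel([0,-45,145],.28)
```

```text
tcp [608.96 -97.17 238.16] goal [588.85 -97.46 140.68] shift units [-0.67 -0.01 -3.25] turn units [ 0.    0.05 -0.03] F [-0.49 -0.4   0.6 ] open 85.37706810981885
```

Call:
{"api": "carry_out", "payload": {"deltas": "0.15 -0.08 -0.3 0 0.05 0 0;-0.15 0 -0.7 0 0 0 0;-0.2 0.02 -0.7 0 0 0 0;-0.2 0.02 -0.7 0 0 0 0;0 0 0 0 0 0 0"}}

```text
t: 18.4
tcp_pos: [597.9, -98.6, 167.9]
tool_rot: [0.069, 0.988, 0.009, -0.136]
contact_force: [0.4, -0.6, 1.4]
opening: 85.4
```

Run:
```python
from goal import *
rel([0,-45,145],.28)
```

```text
tcp [597.93 -98.57 167.94] goal [588.85 -97.46 140.68] shift units [-0.3   0.04 -0.91] turn units [ 0.01  0.04 -0.05] F [ 0.36 -0.6   1.41] open 85.37384585064092
```

Call:
{"api": "carry_out", "payload": {"deltas": "-0.15 0.03 -0.45 0 0.05 0 0;-0.15 0.03 -0.45 0 0 0 0;0 0 0 0 0 0 0"}}

```text
t: 18.7
tcp_pos: [591.1, -97.4, 143.6]
tool_rot: [0.068, 0.988, 0.008, -0.138]
contact_force: [0.3, -0.3, -0.4]
opening: 85.7
```

Run:
```python
from goal import *
rel([0,-45,145],.28)
p=r.get_image("side"); save("s9.png",p,(250,150,400,300),4)
```

```text
tcp [591.06 -97.36 143.64] goal [588.85 -97.46 140.68] shift units [-0.07 -0.   -0.1 ] turn units [ 0.02  0.02 -0.05] F [ 0.25 -0.31 -0.39] open 85.68610172024383
```

View pics/s9.png

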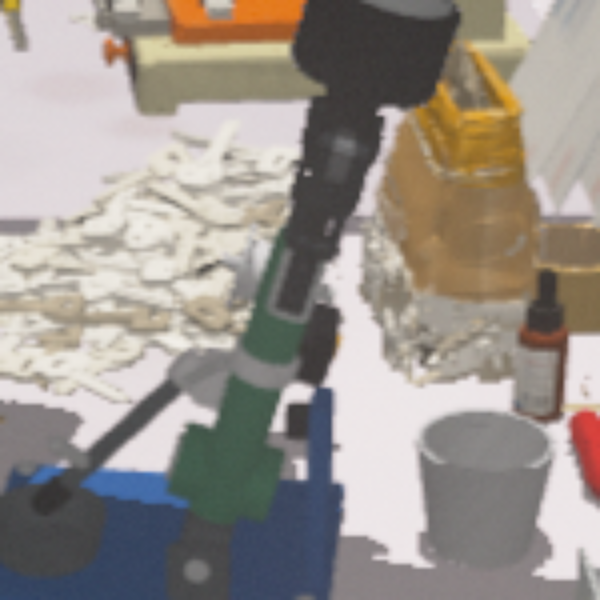

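Call:
{"api": "carry_out", "payload": {"deltas": "-0.07 0 -0.1 0 0 0 0;0 0 0 0 0 0 0.3;0 0 0 0 0 0 0.6;0 0 0 0 0 0 0.8;0 0 0 0 0 0 0.8;0 0 0 0 0 0 0.8;0 0 0 0 0 0 0.8;0 0 0 0 0 0 0.8", "force": 50}}

```text
t: 19.55
tcp_pos: [592.4, -97.7, 145.3]
tool_rot: [0.068, 0.989, 0.008, -0.135]
contact_force: [0.5, 0.2, -0.1]
opening: 28.8
```

Run:
```python
from goal import *
rel([0,-45,145],.28)
for l in(.24,.2,.1,0): rel([0,-45,145],l)
print(r.state()["moment"])
```

```text
tcp [592.45 -97.66 145.27] goal [588.85 -97.46 140.68] shift units [-0.12  0.01 -0.15] turn units [ 0.02  0.07 -0.05] F [ 0.47  0.16 -0.14] open 28.81493187268564
tcp [592.45 -97.66 145.27] goal [584.61 -96.84 141.82] shift units [-0.26  0.03 -0.11] turn units [-0.02 -0.22 -0.05] F [ 0.47  0.16 -0.14] open 28.81493187268564
tcp [592.45 -97.66 145.27] goal [580.32 -96.21 142.79] shift units [-0.4   0.05 -0.08] turn units [-0.06 -0.5  -0.05] F [ 0.47  0.16 -0.14] open 28.81493187268564
tcp [592.45 -97.66 145.27] goal [569.46 -94.63 144.45] shift units [-0.77  0.1  -0.03] turn units [-0.16 -1.21 -0.05] F [ 0.47  0.16 -0.14] open 28.81493187268564
tcp [592.45 -97.66 145.27] goal [558.5  -93.03 145.  ] shift units [-1.13  0.15 -0.01] turn units [-0.26 -1.92 -0.05] F [ 0.47  0.16 -0.14] open 28.81493187268564
[ 0.19 -0.22 -0.02]
```

Call:
{"api": "carry_out", "payload": {"deltas": "-0.15 0.02 0.04 -0.04 -0.28 0 0.8;-0.15 0.02 0.03 -0.04 -0.28 0 0.8;-0.15 0.02 0.03 -0.04 -0.28 0 0.8;-0.15 0.02 0.02 -0.04 -0.28 0 0.8;0 0 0 0 0 0 0.8"}}

```text
t: 20.05
tcp_pos: [573.6, -94.9, 149.3]
tool_rot: [0.069, 0.996, 0.003, -0.053]
contact_force: [0.4, -0.0, -6.1]
opening: 28.9
```

```bash
cat > lean.py <<'E'
from goal import *
# lean from lower seat tube green cloud (z 60..135 along tube), side+top? use side view
def lean():
    p=r.get_image("side"); c,u,v=cloud(p); col=p["color"][v,u].astype(int)
    g=(col[:,1]>col[:,0]+15)&(col[:,1]>col[:,2]+5)
    L=R.from_euler('z',-yaw).apply(c-x0)
    m=g&(abs(L[:,1]+52)<16)&(abs(L[:,0])<80)&(L[:,2]>82)&(L[:,2]<205)
    m&=(u>250)&(u<380)
    q=L[m]; zs=np.arange(q[:,2].min(),q[:,2].max(),4); pts=[]
    for z in zs:
        k=abs(q[:,2]-z)<2.5
        if k.sum()>6: pts.append((z,(q[k,0].max()+q[k,0].min())/2,np.ptp(q[k,0])))
    pts=np.array(pts); ok=abs(pts[:,2]-np.median(pts[:,2]))<6; P=pts[ok]
    k=np.polyfit(P[:,0],P[:,1],1); print("lean slope",np.arctan(k[0]),"x at z34",np.polyval(k,34),"width",np.median(pts[:,2]),len(P),P[:,0].min(),P[:,0].max())
    print(P[:, :2].round(1).tolist())
E
python3 - <<'E'
from lean import *
rel([0,-45,149.5],.12); lean()
E
```

```text
tcp [573.61 -94.93 149.34] goal [572.18 -95.03 148.67] shift units [-0.05 -0.   -0.02] turn units [ 0.03  0.09 -0.05] F [ 0.41 -0.01 -6.09] open 28.86329307133844
lean slope 0.11971981750936392 x at z34 -1.1957213868649852 width 25.109175087313655 16 98.05512526434003 178.05512526434003
[[98.1, 5.0], [102.1, 6.8], [106.1, 6.6], [110.1, 8.7], [114.1, 9.0], [118.1, 8.9], [122.1, 10.0], [126.1, 10.9], [130.1, 10.8], [134.1, 11.0], [158.1, 12.8], [162.1, 15.0], [166.1, 15.3], [170.1, 15.2], [174.1, 15.3], [178.1, 15.0]]
```

Call:
{"api": "carry_out", "payload": {"deltas": "-0.15 0.02 0 -0.04 -0.27 0 0.8;-0.15 0.02 0 -0.04 -0.25 0 0.8;-0.12 0.02 0 -0.03 -0.2 0 0.8;0 0 0 0 0 0 0.8;0 0 0 0 0 0 0.8"}}

```text
t: 20.6
tcp_pos: [563.5, -93.5, 150.2]
tool_rot: [0.069, 0.998, -0.001, -0.003]
contact_force: [-1.8, -0.0, 1.1]
opening: 28.9
```

Run:
```python
from lean import *
rel([0,-45,149.5],0); lean(); print(r.state()["moment"])
```

```text
tcp [563.51 -93.47 150.18] goal [558.5  -93.03 149.5 ] shift units [-0.17  0.01 -0.02] turn units [ 0.01 -0.05 -0.05] F [-1.77 -0.03  1.14] open 28.914193916471174
lean slope 0.021066457509256186 x at z34 0.07347741610223235 width 25.054075865984466 18 98.03751461422307 182.03751461422308
[[98.0, 1.1], [102.0, 1.1], [106.0, 0.6], [110.0, 1.9], [114.0, 2.1], [118.0, 2.3], [122.0, 2.7], [126.0, 2.5], [130.0, 2.3], [134.0, 2.6], [138.0, 1.8], [158.0, 2.6], [162.0, 2.5], [166.0, 2.5], [170.0, 2.4], [174.0, 3.2], [178.0, 3.3], [182.0, 3.3]]
[ 0.37  0.44 -0.01]
```

Call:
{"api": "carry_out", "payload": {"deltas": "-0.12 0.01 0 0 0 0 0.8;0 0 0 0 0 0 0.8;0 0 0 0 0 0 0.8"}}

```text
t: 20.95
tcp_pos: [562.5, -93.3, 150.2]
tool_rot: [0.069, 0.998, -0.001, -0.003]
contact_force: [0.2, 0.7, 1.2]
opening: 28.8
```

Run:
```python
from lean import *
rel([0,-45,149.5],0); lean(); lean(); print(r.state()["moment"])
```

```text
tcp [562.54 -93.29 150.2 ] goal [558.5  -93.03 149.5 ] shift units [-0.13  0.01 -0.02] turn units [ 0.01 -0.04 -0.05] F [0.17 0.74 1.25] open 28.796074367250522
lean slope 0.028848104491901866 x at z34 -1.3698107620796378 width 24.45372267398545 18 98.05499135092103 182.05499135092103
[[98.1, -1.6], [102.1, 0.7], [106.1, 0.4], [110.1, 1.6], [114.1, 1.5], [118.1, 1.4], [122.1, 1.3], [126.1, 1.6], [130.1, 2.4], [134.1, 1.6], [138.1, 1.7], [158.1, 2.3], [162.1, 2.4], [166.1, 2.3], [170.1, 2.5], [174.1, 2.6], [178.1, 2.3], [182.1, 2.5]]
lean slope 0.034105871508670844 x at z34 -1.8207195390022477 width 23.935845851253298 19 98.02821400391595 182.02821400391593
[[98.0, -1.4], [102.0, -0.8], [106.0, 0.5], [110.0, 1.6], [114.0, 1.8], [118.0, 1.4], [122.0, 1.6], [126.0, 1.5], [130.0, 2.4], [134.0, 2.3], [138.0, 0.7], [154.0, 4.6], [158.0, 2.4], [162.0, 2.5], [166.0, 2.2], [170.0, 2.3], [174.0, 2.5], [178.0, 2.7], [182.0, 2.7]]
[ 0.28 -0.04  0.  ]
```

```bash
cat > l2.py <<'E'
from goal import *
from scipy.optimize import least_squares
def ax(p,l,dx,z):
    X=np.c_[np.zeros_like(z),np.full_like(z,-45),z-34]; L=R.from_euler('y',l).apply(X)+[0,0,34]
    return proj(p,R.from_euler('z',yaw).apply(L)+x0+[dx,0,0])
def l2(p,zmax,l0):
    z=np.r_[np.arange(108,134,1.),np.arange(160,zmax,1.)]
    col=p["color"].astype(int); g=(col[...,1]-col[...,0]>12)&(col[...,1]-col[...,2]>3)
    A=ax(p,l0,0,z); U=[];V=[]
    for uu,vv in A:
        v=int(round(vv)); i=int(round(uu))
        if v in V: continue
        s=np.nonzero(g[v,i-14:i+15])[0]
        if len(s)>7 : U.append(i-14+(s[0]+s[-1])/2);V.append(v)
    U=np.array(U);V=np.array(V,float)
    def f(x):
        B=ax(p,x[0],x[1],np.arange(60,230,2.)); o=np.argsort(B[:,1]); return U-np.interp(V,B[o,1],B[o,0])
    s=least_squares(f,[l0,0],loss="soft_l1"); print("lean,dx",s.x,"n",len(U),"rms",np.std(f(s.x)))
    s1=least_squares(lambda t:f([t[0],d0]),[l0],loss="soft_l1"); print("lean fixed dx",d0,s1.x)
    return s.x
d0=0
E
python3 - <<'E'
import l2; from l2 import *
a=l2.l2(pickle.load(open("side.pkl","rb")),210,.28); l2.d0=a[1]
for i in range(3): l2.l2(r.get_image("side"),184,.02)
E
```

```text
Traceback (most recent call last):
AttributeError: 'function' object has no attribute 'l2'
```

```bash
sed -i 's/^def l2(/def fit(/' l2.py
python3 - <<'E'
import l2
from h import *
a=l2.fit(pickle.load(open("side.pkl","rb")),210,.28); l2.d0=a[1]
for i in range(3): l2.fit(r.get_image("side"),184,.02)
E
```

```text
lean,dx [ 0.29 -2.25] n 31 rms 0.7253703336668974
lean fixed dx 0 [0.27]
lean,dx [ 0.05 -4.4 ] n 19 rms 0.32489703778702994
lean fixed dx -2.2475554066530328 [0.03]
lean,dx [ 0.04 -3.79] n 19 rms 0.30825862067761267
lean fixed dx -2.2475554066530328 [0.03]
lean,dx [ 0.05 -4.46] n 19 rms 0.272822713879691
lean fixed dx -2.2475554066530328 [0.03]
```

Call:
{"api": "carry_out", "payload": {"deltas": "-0.12 0.01 0 -0.01 -0.1 0 0.8;-0.05 0 0 0 0 0 0.8;0 0 0 0 0 0 0.8;0 0 0 0 0 0 0.8"}}

```text
t: 21.6
tcp_pos: [558.0, -92.6, 150.2]
tool_rot: [0.069, 0.998, -0.001, 0.006]
contact_force: [2.2, 2.4, -3.5]
opening: 28.9
```

Run:
```python
import l2
from h import *
np.set_printoptions(precision=4,suppress=True)
a=l2.fit(pickle.load(open("side.pkl","rb")),210,.28); l2.d0=-1
for i in range(3): l2.fit(r.get_image("side"),184,.0)
from lean import *
rel([0,-45,149.5],0); lean(); s=r.state(); print(s["tool_rot"],s["qd"])
p=r.get_image("top")
for d in r.silhouettes(p,"cup")[:4]:
    c,_,_=cloud(p,d["pixels"]); print(d["p"],np.median(c,0),c.max(0))
p=r.get_image("side")
for d in r.silhouettes(p,"kickstand")[:2]:
    c,_,_=cloud(p,d["pixels"]); print("kick",d["p"],d["extent"],np.median(c,0),c.min(0),c.max(0))
```

```text
lean,dx [ 0.2862 -2.2476] n 31 rms 0.7253703336668974
lean fixed dx 0 [0.2711]
lean,dx [ 0.025  -4.3591] n 19 rms 0.2540472253980167
lean fixed dx -1 [-0.0051]
lean,dx [ 0.0304 -4.9288] n 19 rms 0.2390148689298167
lean fixed dx -1 [-0.0048]
lean,dx [ 0.0304 -4.9288] n 19 rms 0.2390148689298167
lean fixed dx -1 [-0.0048]
tcp [558.1026 -92.5992 150.2711] goal [558.4978 -93.0278 149.5   ] shift units [ 0.0132 -0.0143 -0.0257] turn units [ 0.0164  0.0894 -0.0514] F [ 3.637   0.8206 -3.0251] open 28.936913592827057
lean slope -0.0014660589418723517 x at z34 -1.569258313289222 width 24.300407510491826 18 98.10026426685788 182.1002642668579
[[98.1, -2.6], [102.1, -1.7], [106.1, -1.8], [110.1, -0.6], [114.1, -0.6], [118.1, -2.0], [122.1, -2.0], [126.1, -1.9], [130.1, -1.4], [134.1, -1.9], [154.1, -2.7], [158.1, -1.9], [162.1, -1.7], [166.1, -1.6], [170.1, -1.9], [174.1, -1.6], [178.1, -1.6], [182.1, -1.6]]
[ 0.0688  0.9976 -0.0007  0.0063] [ 0.0018 -0.0004  0.0007 -0.     -0.0032  0.0003]
0.8 [ 536.2197 -284.8932   16.5039] [ 561.1182 -250.0675   57.0502]
0.64 [ 480.9027 -200.7682   13.8649] [ 500.5388 -176.5018   43.7483]
0.35 [580.0909  76.2649 132.78  ] [631.0342 123.6281 146.7873]
kick 0.74 [261.8, 240.9, 286.9, 283.6] [494.8494 -71.9177  65.802 ] [464.1558 -86.7951  -1.4264] [524.0283  83.2752 127.7524]
```

```bash
python3 -c "
from station import r
print(r.state()['contact_force'],r.state()['opening']);print(r.job_done())"
```

```text
[ 2.62960363  2.59869188 -2.70150566] 28.653614653541744
the job is handed in; nothing more can be done
None
```

I did all three steps in the order asked and handed the job in at about 22 s of robot time, with the gripper still holding the frame.

- **Cup:** I lifted the middle-sized cup out of the dark one. It now stands upright on the bench at about x 0.53, y -0.28 m, inside the clear area. I re-measured it after letting go and its rim was at about 55 mm, against a nominal 50.
- **Kickstand:** I pressed it down past its centre. The wrist and side pictures both show its foot in the dark cup. After the frame was upright I checked it only with the network's side-view outline, which still showed it down.
- **Frame:** I gripped it at the top of the seat tube with 50 N and pulled it upright. The direct readings put the lean between about -0.005 and 0 rad. A rougher estimate from how far the gripper moved gave -0.02, and a looser image fit gave about +0.03, which I discounted because it also shifted the tube sideways. The last force reading was about 3 N on each axis, with an opening of 28.7 mm.

Two readings did not match the description:

- **Fingertips:** they sit about 40 mm behind the reported TCP. My first closing on the cup met nothing because of this. I corrected for it in every later move.
- **Tube width:** the final opening is slightly under the nominal 30 mm tube.

Apart from the cup and frame, I did not move or touch anything else on the bench on purpose. I did not measure the lock cylinders or the oil bottle again at the end.

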